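Load the sample carriage, release the shutter lever and hold the shutter open

TASK

Slide the sample carriage by its blue grip along its rail until it is fully home under the white optics head. Then flip the red safety catch on the shutter unit right over, and only after that pull the black-handled shutter lever all the way towards the front of its unit (the robot's side) and keep holding it there: it springs back if let go, so finish while still holding it. Leave the bottle, the beaker and the spanner where they are.

Things in the scene. Friction and masses are not known exactly. Their poses are not given: they have to be found in the camera images.
- sampling_module: Fixed bench module: grey base plate 150 (x) x 340 (y) x 20 mm, two rails along y. Origin under its centre, z up, -x side roughly faces the robot. On its +y half a white head with a red stripe (150 x 150 mm, y +20 to +170 mm, underside 90 mm, top 170 mm above the bench) bridges the rails as a tunnel for the carriage. Stands left or right on the bench.
- carriage (a joint): Travel of the sample carriage along the module's +y, in m: 0 = fully out, 0.100 = fully home against its stop, with the sample cell under the head. Starts between 0 and 0.035. About 2.5 N of sliding friction; it stays where it is left and cannot lift off.
- carriage_grip (a point): Point in the blue square grip (22 x 22 mm, 35 mm tall, from 62 to 97 mm above the bench) standing on a thin steel pin at the outer end of the aluminium carriage; on its axis, 15 mm below its top. Axes parallel to the module's. At y = -155 mm in the module's frame when out, -55 mm when home (75 mm short of the head).
- shutter_unit: Fixed white control box 170 (x) x 210 (y) x 60 mm; origin under its centre, z up, its -x side roughly faces the robot. Carries the lever and the safety catch on its top. It stands on the other side of the bench from the sampling module.
- shutter (a joint): Angle of the shutter lever in rad: 0 = rest, leaning back 0.25 rad from upright towards the unit's +x; grows as it is pulled towards the unit's -x, stop at 0.75 (0.50 rad past upright). A spring returns it: about 4.5 N at the handle to start, 11 N at the stop. While the catch is closed it is blocked at about 0.15.
- lever_bar (a point): Centre of the lever's black T-handle, a round bar 26 mm in diameter and 46 mm long along the unit's y, on top of a steel rod 10 mm thick; 100 mm from the pivot; at rest at x = +55, y = -40, z = 142 mm in the unit's frame, fully pulled at x = -18, y = -40, z = 133 mm.
- lever_pivot (a point): Pivot of the lever (hinge axis along the unit's y), at x = +30, y = -40, z = 45 mm in the unit's frame. Axes parallel to the unit's.
- catch (a joint): Angle of the red safety catch in rad: 0 = closed (tongue lying level across the front of the lever rod), grows as the thumb pin is pushed over towards the unit's +y; stop at 1.75, tongue standing up. Starts between 0 and 0.1. Stiff: about 1 N at the pin, stays where it is left.
- catch_pin (a point): Point on the axis of the catch's thumb pin: a red round pin 14 mm in diameter, parallel to the unit's x, reaching from x = -36 to +24 mm in the unit's frame; this point is at x = -20 mm. 60 mm from the hinge axis; with the catch closed it is at y = 0, z = 130 mm in the unit's frame, fully over at y = +87, z = 98 mm.
- catch_hinge (a point): Point on the catch's hinge axis (along the unit's x), at x = -20, y = +30, z = 78 mm in the unit's frame. The tongue, 11 mm thick, lies at x = +18 to +29 mm and reaches 80 mm from the hinge towards -y when closed. Axes parallel to the unit's.
- amber_bottle: Amber glass bottle, 56 mm in diameter, 120 mm tall, standing behind the sampling module (its +x side). Origin under its centre. Bystander.
- beaker: Small glass beaker, 64 mm in diameter, 80 mm tall, standing behind the shutter unit (its +x side). Origin under its centre. Bystander.
- spanner: Steel spanner 150 mm long lying on the bench beyond and between the two units; origin under its middle. Bystander.

How it is judged:
By the outcome, as a careful person would: the job done as asked, in the order asked, and still so for the second after the job is handed in, while the arm keeps its last pose, push and grip.
It also fails if it takes over 64 s, if anything falls off the work surface, if the arm or the gripper's body presses on something with over 40 N, if the wrist force passes 120 N, or if a joint passes its speed limit or range.

ROBOT

A 6-joint arm with a two-finger parallel gripper is mounted at the origin on the work surface. World frame = base frame: x ahead of the robot, y to its left, z up, the work surface at z = 0. Lengths are in m, angles in rad, forces in N, time in s.
With the tool pointing down it reaches from about 0.35 to 0.775 m from the base axis. Payload 7.3 kg.
Tool frame: the origin (TCP) lies on the centre line of the jaws, within the pads' length; the fingertips stand tip_reach ahead of it and the grasp point (between the pads) lies 6 mm ahead of it (tip_reach is the distance from the TCP to the fingertips, in m); x points along the fingers, y is the direction in which the jaws open and shut, and the axes are right-handed (so a half turn about x gives the same grasp; the last joint's range is limited). The gripper opens to 92 mm and grips with 3 to 60 N. Pads are 19 mm wide; open, the fingers measure 130 mm over their backs; the gripper's body (75 mm by 190 mm) begins 47 mm behind the grasp point.
Start: joints at [1.179, 0.342, 1.524, -0, 1.275, -0.146], TCP at [0.128, 0.509, 0.214] pointing down, gripper open.
Joint ranges: [-2.53, 2.53], [-0.77, 2.02], [0.04, 2.7], [-1, 4.14], [0.28, 2.66], [-3.11, 3.11]. Speed limits (rad/s): [2.57, 2.57, 3.14, 3.14, 3.14, 3.14].

INTERFACE

Orientations are given as [roll, pitch, yaw] about the fixed x, y, z axes, in that order (R = Rz(yaw) Ry(pitch) Rx(roll)).
In Python, from cell import observe, read_camera, get_calibration, hand_in, tip_reach gives the robot as it stands. The module is installed in compiled form; this text tells all that it offers.
- The arm moves only by the shell command python3 -m crank 'ROWS' [FORCE]. ROWS is JSON, a list of rows, each an object of numbers: "fingers": the opening, from -1 (shut) to 1 (fully open); "tx", "ty", "tz": the shift along the tool's x, y, z in units of 40 mm (1.0 is 40 mm); "roll": the turn about the tool's x in units of 10 degrees (1.0 is 10 degrees). In form: [{"fingers": .., "tx": .., "ty": .., "tz": .., "roll": ..}, ...]. A call has exactly 8 rows; each row is the pose to reach, as a shift and turn from the pose commanded when the call began, along the tool's axes at that moment; what a row does not reach only later rows make up. A row lasts 1/8 s, in which the tool goes at most 62.5 mm and 10.7 degrees, less where a joint would pass 70% of its speed; a pose out of reach is approached as far as the arm can. A call with a gripper value outside its range is refused whole. The fingers move at their own pace and stop on an object; FORCE is the grip in N (left out, the last holds). Time passes only in rows, so rows that repeat a pose let the fingers close, or fill a call up. It gives the time, the measured TCP pose, the force and the opening at its end, in the units of the state.
- observe(): the state, without advancing time (a new reading comes with each control period).
- read_camera(name): name is "side" or "top"; returns (picture, depth): 420x560x3 uint8, red, green, blue; 420x560 float32, m along the optical axis (not along the pixel's ray), 0 where there is no reading.
- get_calibration(name): a dict with "vertical_fov" (degrees; the focal length in pixels is half the picture's height over the tangent of half this angle, whatever the lens; pixels are square), "cx", "cy" (the principal point, pixels), "pose" (4x4, takes a point from camera to world coordinates). Camera axes: x right, y down, z forward; pixel columns grow to the right and rows downward; lengths in m; the calibration is good to about 2 mm. A picture is of the moment at which its call begins. get_calibration takes no time and is no camera call.
- hand_in(): hands the job in, once; it reports no verdict.
The state is a dict: "time": time; "qpos": joint angles; "qvel": joint speeds; "joint_efforts": joint torques, N m; "tool_pos": TCP position; "tool_rot": TCP orientation; "contact_force": force on the tool from outside, world axes, zero at the start; "torque": the same for the moment, N m; "opening": finger opening in m.
Only numpy, scipy, OpenCV 4.12 (cv2) and the standard library are available. Lean on these libraries where they do the work, as an engineer would, in place of code of your own. Each camera call takes 0.05 s, during which the arm holds its last target. There are 200 camera calls.

## Working session

There is one attempt and no reset: what is moved stays moved. The work goes in short steps, Python scripts to look and compute and a shell command to move; the robot and the scene stay as the last step left them, time stands still between calls to the robot, and variables do not carry over. Pictures are saved under pics/ and viewed, about 8 in all and at most 12, crops included, and the job is handed in when it is done.

```bash
mkdir -p pics
cat > h.py <<'E'
import numpy as np, cv2
from cell import *
def shot(n,f):
    im,d=read_camera(n); cv2.imwrite('pics/'+f+'.png',im[:,:,::-1]); np.savez('pics/'+f+'.npz',im=im,d=d); return im,d
def cloud(n,d):
    c=get_calibration(n); f=d.shape[0]/2/np.tan(np.radians(c['vertical_fov'])/2)
    v,u=np.mgrid[:d.shape[0],:d.shape[1]]
    P=np.stack([(u-c['cx'])*d/f,(v-c['cy'])*d/f,d],-1)
    T=np.array(c['pose']); return P@T[:3,:3].T+T[:3,3]
E
python3 - <<'E'
from h import *
for n in('top','side'):
    shot(n,n+'1'); c=get_calibration(n); print(n,c)
a=[cv2.imread(f'pics/{n}1.png') for n in('top','side')]
print(observe(), tip_reach if not callable(tip_reach) else tip_reach())
E
```

```text
top {'vertical_fov': 51.46426914797401, 'cx': 277.81035511474556, 'cy': 217.9280302535264, 'pose': array([[ 0.00800345, -0.99519911,  0.09754316,  0.48556677],
       [-0.99948707, -0.01098634, -0.03008163, -0.02929474],
       [ 0.03100886, -0.09725237, -0.99477657,  1.04166779],
       [ 0.        ,  0.        ,  0.        ,  1.        ]])}
side {'vertical_fov': 54.25250098140957, 'cx': 279.90941900344865, 'cy': 213.19143898170907, 'pose': array([[-0.81539598, -0.37170655,  0.44380586,  0.16400753],
       [-0.57889288,  0.52821532, -0.62118565,  0.53880835],
       [-0.00352628, -0.76342833, -0.64588292,  0.72962966],
       [ 0.        ,  0.        ,  0.        ,  1.        ]])}
{'time': 0.1, 'qpos': array([ 1.17898714e+00,  3.42647024e-01,  1.52490845e+00,  1.46713861e-06,
        1.27543613e+00, -1.45990067e-01]), 'qvel': array([-0.0006942 , -0.00054252, -0.00212815, -0.00026824,  0.0020105 ,
        0.00192506]), 'joint_efforts': array([ 3.52825911e-03, -4.31998086e+01, -2.44695246e+01,  7.21529522e-02,
        5.24387124e-02, -5.19666469e-05]), 'tool_pos': array([0.12758278, 0.50886296, 0.21292217]), 'tool_rot': array([-1.71778929,  1.56939737, -1.96360884]), 'contact_force': array([-0.28845401,  0.2391163 , -0.60602863]), 'torque': array([ 0.02052464,  0.01046094, -0.03587023]), 'opening': 0.09158678926546218} 0.025
```

View pics/top1.png

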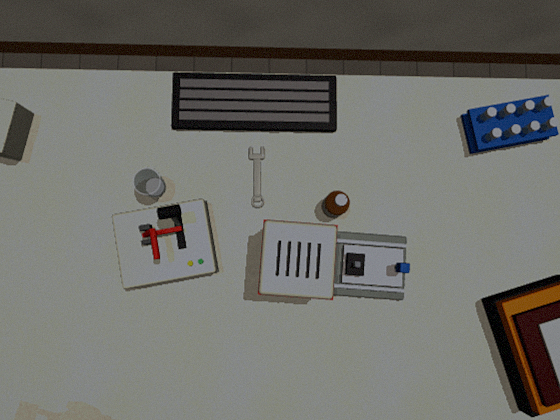

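View pics/side1.png

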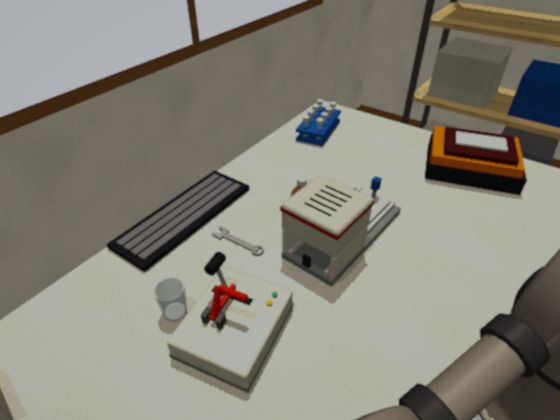

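Top: module head at about (299,260), blue grip (403,267), shutter unit (165,243) with the black T bar (170,212) and red pin (155,245). Side view agrees. Now measuring.

```bash
cat > m.py <<'E'
from h import *
z=np.load('pics/top1.npz'); im,d=z['im'].astype(int),z['d']; P=cloud('top',d)
r,g,b=im[...,0],im[...,1],im[...,2]; v,u=np.mgrid[:420,:560]
def rect(m,name):
    q=P[m][:,:2].astype(np.float32); (c,s,a)=cv2.minAreaRect(q); print(name,m.sum(),'c',np.round(c,4),'size',np.round(s,4),'ang',a,'z',np.round(np.median(P[m][:,2]),4))
def clean(m): 
    n,l,s,_=cv2.connectedComponentsWithStats(m.astype(np.uint8)); k=1+np.argmax(s[1:,4]); return l==k
Z=P[...,2]
rect(clean((abs(Z-.17)<.012)&(u>240)&(u<350)&(v>200)&(v<310)),'headtop')
rect(clean((abs(Z-.06)<.012)&(u>100)&(u<230)&(v>180)&(v<300)),'boxtop')
rect(clean((abs(Z-.02)<.01)&(u>340)&(u<420)&(v>220)&(v<310)),'base')
m=clean((b>90)&(b>1.6*r)&(u>380)&(u<425)&(v>250)&(v<285)&(Z>.08)); rect(m,'grip')
m=(r>2*g)&(r>80)&(u>110)&(u<220)&(v>200)&(v<290); 
for lo,hi in((.06,.09),(.09,.115),(.115,.15)): 
    k=m&(Z>lo)&(Z<hi)
    if k.sum()>3: rect(k,f'red{lo}')
m=(im.max(-1)<60)&(Z>.12)&(u>110)&(u<220)&(v>190)&(v<290); rect(clean(m),'bar')
E
python3 m.py
python3 - <<'E'
import cv2
a=cv2.imread('pics/top1.png')[190:305,100:420]; cv2.imwrite('pics/c1.png',cv2.resize(a,None,fx=2.5,fy=2.5,interpolation=2))
E
```

```text
headtop 5596 c [ 0.49   -0.0963] size [0.1511 0.1511] ang 86.09762573242188 z 0.1697
boxtop 6272 c [0.5244 0.1983] size [0.1705 0.2112] ang 11.03357219696045 z 0.0597
base 704 c [ 0.5035 -0.2857] size [0.1545 0.1033] ang 88.69165802001953 z 0.0199
grip 74 c [ 0.4733 -0.3348] size [0.0187 0.0192] ang 86.158935546875 z 0.0968
red0.06 128 c [0.5476 0.1955] size [0.0097 0.0859] ang 11.495806694030762 z 0.0853
red0.09 4 c [0.5429 0.2088] size [0.0046 0.0493] ang 5.766113758087158 z 0.0919
red0.115 183 c [0.5199 0.1982] size [0.0637 0.018 ] ang 19.1437931060791 z 0.137
bar 266 c [0.548  0.0764] size [0.2424 0.039 ] ang 68.56295776367188 z 0.1522
```

View pics/c1.png

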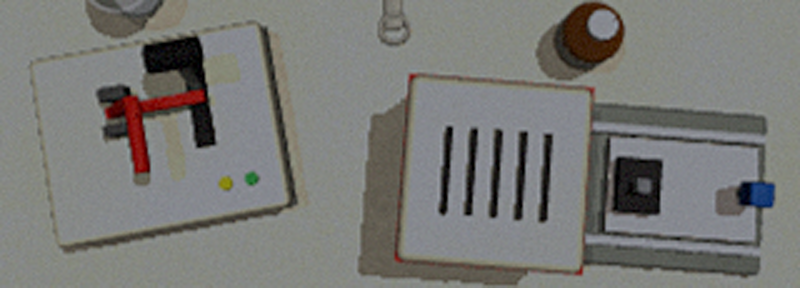

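```bash
cat >> h.py <<'E'
from scipy.spatial.transform import Rotation as Ro
def rz(a): a=np.radians(a); return np.array([[np.cos(a),-np.sin(a)],[np.sin(a),np.cos(a)]])
MY,UY=-3.9,11.03
MO=np.array([.4835,-.191]); UO=np.array([.5244,.1983])
mod=lambda x,y,z: np.r_[MO+rz(MY)@[x,y],z]
uni=lambda x,y,z: np.r_[UO+rz(UY)@[x,y],z]
def go(p,jaw=None):
    s=observe(); R=Ro.from_euler('xyz',s['tool_rot']).as_matrix()
    t=R.T@(np.array(p)-s['tool_pos'])/.04; o=np.round(t,3)
    roll=0
    if jaw is not None:
        j=np.array([np.cos(np.radians(jaw)),np.sin(np.radians(jaw)),0]); l=R.T@j
        roll=(np.degrees(np.arctan2(l[2],l[1]))+90)%180-90
    print('target',np.round(p,4),'txyz',o,'roll',round(roll/10,3))
def st():
    s=observe(); R=Ro.from_euler('xyz',s['tool_rot']).as_matrix()
    print('t',s['time'],'pos',np.round(s['tool_pos'],4),'F',np.round(s['contact_force'],1),'open',round(s['opening'],4),'jaw',round(np.degrees(np.arctan2(R[1,1],R[0,1])),2),'q',np.round(s['qpos'],2))
    return R
E
python3 - <<'E'
from h import *
print(np.round(st(),3))
go(mod(0,-.144,.214),MY)
go([.35,0.15,.26],MY)
E
```

```text
t 0.1 pos [0.1276 0.5089 0.2129] F [-0.3  0.2 -0.6] open 0.0916 jaw 75.92 q [ 1.18  0.34  1.52  0.    1.28 -0.15]
[[-0.001  0.243  0.97 ]
 [-0.001  0.97  -0.243]
 [-1.    -0.001 -0.   ]]
target [ 0.4737 -0.3347  0.214 ] txyz [-4.0000e-03 -1.8349e+01  1.3525e+01] roll 7.982
target [0.35 0.15 0.26] txyz [-1.168 -7.35   7.576] roll 7.982
```

```bash
python3 -m crank '[{"fingers":1,"tx":-1.25,"ty":-0.8,"tz":1,"roll":1},{"fingers":1,"tx":-1.25,"ty":-1.6,"tz":2,"roll":2},{"fingers":1,"tx":-1.25,"ty":-2.4,"tz":3,"roll":3},{"fingers":1,"tx":-1.25,"ty":-3.2,"tz":4,"roll":4},{"fingers":1,"tx":-1.25,"ty":-4,"tz":5,"roll":5},{"fingers":1,"tx":-1.25,"ty":-4.8,"tz":6,"roll":6},{"fingers":1,"tx":-1.25,"ty":-5.6,"tz":7,"roll":7},{"fingers":1,"tx":-1.25,"ty":-6.1,"tz":7.5,"roll":8}]' 20
python3 -c "
from h import *
st();go(mod(0,-.144,.2),MY)"
```

```text
time: 1.1
tool_pos: [0.3603, 0.1977, 0.2632]
tool_rot: [-0.626, 1.57, -2.276]
contact_force: [-0.0, 1.5, 0.0]
opening: 0.0918
t 1.1 pos [0.3603 0.1977 0.2632] F [-0.   1.5  0. ] open 0.0918 jaw -4.53 q [ 0.31  0.09  1.71 -0.    1.34  0.39]
target [ 0.4737 -0.3347  0.2   ] txyz [ 1.585  3.878 13.042] roll -0.063
```

```bash
python3 -m crank '[{"fingers":1,"tz":1.4,"ty":0.4},{"fingers":1,"tz":2.8,"ty":0.8},{"fingers":1,"tz":4.2,"ty":1.2},{"fingers":1,"tz":5.6,"ty":1.6},{"fingers":1,"tz":7,"ty":2},{"fingers":1,"tz":8.4,"ty":2.4},{"fingers":1,"tz":9.8,"ty":2.9},{"fingers":1,"tz":11.2,"ty":3.3}]'
python3 -m crank '[{"fingers":0.3,"tz":1.2,"ty":0.4},{"fingers":0.3,"tx":1,"tz":1.84,"ty":0.58},{"fingers":0.3,"tx":2,"tz":1.84,"ty":0.58},{"fingers":0.3,"tx":2,"tz":1.84,"ty":0.58},{"fingers":0.3,"tx":2,"tz":1.84,"ty":0.58},{"fingers":0.3,"tx":2,"tz":1.84,"ty":0.58},{"fingers":0.3,"tx":2,"tz":1.84,"ty":0.58},{"fingers":0.3,"tx":2,"tz":1.84,"ty":0.58}]'
python3 - <<'E'
from h import *
st();go(mod(0,-.144,.09),MY); im,d=shot('top','top2')
cv2.imwrite('pics/c2.png',cv2.resize(im[180:330,300:480,::-1],None,fx=3,fy=3))
E
```

```text
t 1.1 pos [0.3603 0.1977 0.2632] F [-0.   1.5  0. ] open 0.0918 jaw -4.53 q [ 0.31  0.09  1.71 -0.    1.34  0.39]
target [ 0.4737 -0.3347  0.09  ] txyz [ 4.335  3.878 13.041] roll -0.063invalid input at $[0]: expected keys fingers, tx, ty, tz, roll
invalid input at $[0]: expected keys fingers, tx, ty, tz, roll
```

View pics/c2.png

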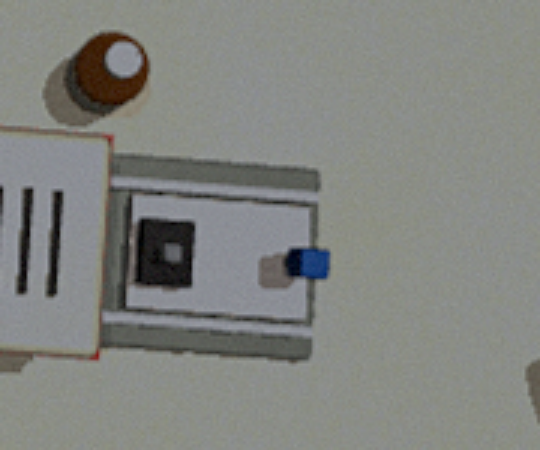

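The calls were refused because every key is required, and the arm did not move. The crop shows the module still clear, grip at crop (308,263).

```bash
python3 -m crank '[{"fingers":1,"tx":0,"roll":0,"tz":1.4,"ty":0.4},{"fingers":1,"tx":0,"roll":0,"tz":2.8,"ty":0.8},{"fingers":1,"tx":0,"roll":0,"tz":4.2,"ty":1.2},{"fingers":1,"tx":0,"roll":0,"tz":5.6,"ty":1.6},{"fingers":1,"tx":0,"roll":0,"tz":7,"ty":2},{"fingers":1,"tx":0,"roll":0,"tz":8.4,"ty":2.4},{"fingers":1,"tx":0,"roll":0,"tz":9.8,"ty":2.9},{"fingers":1,"tx":0,"roll":0,"tz":11.2,"ty":3.3}]'
python3 -m crank '[{"fingers":0.3,"tx":0,"roll":0,"tz":1.2,"ty":0.4},{"fingers":0.3,"tx":1,"roll":0,"tz":1.84,"ty":0.58},{"fingers":0.3,"tx":2,"roll":0,"tz":1.84,"ty":0.58},{"fingers":0.3,"tx":2,"roll":0,"tz":1.84,"ty":0.58},{"fingers":0.3,"tx":2,"roll":0,"tz":1.84,"ty":0.58},{"fingers":0.3,"tx":2,"roll":0,"tz":1.84,"ty":0.58},{"fingers":0.3,"tx":2,"roll":0,"tz":1.84,"ty":0.58},{"fingers":0.3,"tx":2,"roll":0,"tz":1.84,"ty":0.58}]'
python3 - <<'E'
from h import *
st();go(mod(0,-.144,.09),MY); im,d=shot('side','side2')
cv2.imwrite('pics/c3.png',cv2.resize(im[100:300,260:480,::-1],None,fx=3,fy=3))
E
```

```text
time: 2.15
tool_pos: [0.4594, -0.2582, 0.2631]
tool_rot: [-2.871, 1.57, 1.771]
contact_force: [0.4, -0.0, 0.5]
opening: 0.0918
time: 3.15
tool_pos: [0.4772, -0.3318, 0.1842]
tool_rot: [0.951, 1.57, -0.69]
contact_force: [-0.5, -0.5, 0.7]
opening: 0.0597
t 3.15 pos [ 0.4772 -0.3318  0.1842] F [-0.5 -0.5  0.7] open 0.0597 jaw -4.07 q [-0.74  0.47  1.41  0.    1.26 -0.67]
target [ 0.4737 -0.3347  0.09  ] txyz [ 2.356 -0.085  0.077] roll -0.017
```

View pics/c3.png

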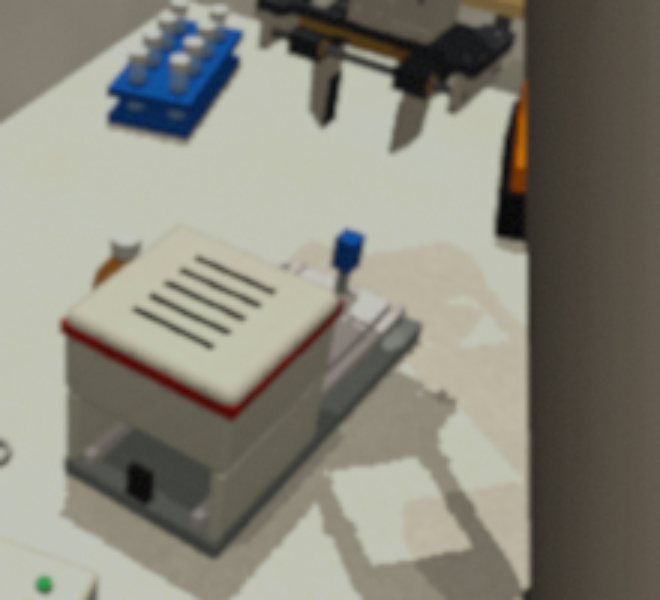

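Open jaws hang straight above the blue grip (crop (348,250)), straddling it. Descend and close.

```bash
python3 -m crank '[{"fingers":0.3,"tx":0.6,"roll":0,"tz":0.08,"ty":-0.08},{"fingers":0.3,"tx":1.2,"roll":0,"tz":0.08,"ty":-0.08},{"fingers":0.3,"tx":1.8,"roll":0,"tz":0.08,"ty":-0.08},{"fingers":0.3,"tx":2.3,"roll":0,"tz":0.08,"ty":-0.08},{"fingers":0.3,"tx":2.35,"roll":0,"tz":0.08,"ty":-0.08},{"fingers":-1,"tx":2.35,"roll":0,"tz":0.08,"ty":-0.08},{"fingers":-1,"tx":2.35,"roll":0,"tz":0.08,"ty":-0.08},{"fingers":-1,"tx":2.35,"roll":0,"tz":0.08,"ty":-0.08}]' 20
python3 -m crank '[{"fingers":-1,"tx":0,"roll":0,"tz":0,"ty":0},{"fingers":-1,"tx":0,"roll":0,"tz":0,"ty":0},{"fingers":-1,"tx":0,"roll":0,"tz":0,"ty":0},{"fingers":-1,"tx":0,"roll":0,"tz":0,"ty":0},{"fingers":-1,"tx":0,"roll":0,"tz":0,"ty":0},{"fingers":-1,"tx":0,"roll":0,"tz":0,"ty":0},{"fingers":-1,"tx":0,"roll":0,"tz":0,"ty":0},{"fingers":-1,"tx":0,"roll":0,"tz":0,"ty":0}]'
python3 - <<'E'
from h import *
st();go(mod(0,-.055,.09),MY)
E
```

```text
time: 4.2
tool_pos: [0.4739, -0.3349, 0.0903]
tool_rot: [0.973, 1.569, -0.669]
contact_force: [0.0, -0.5, 0.5]
opening: 0.0344
time: 5.2
tool_pos: [0.4736, -0.3347, 0.0895]
tool_rot: [2.493, 1.571, 0.851]
contact_force: [-0.3, -0.7, -0.8]
opening: 0.0006
t 5.2 pos [ 0.4736 -0.3347  0.0895] F [-0.3 -0.7 -0.8] open 0.0006 jaw -4.08 q [-0.75  0.56  1.53  0.    1.05 -0.68]
target [ 0.4798 -0.2459  0.09  ] txyz [-0.012 -0.005 -2.226] roll -0.018
```

Run:
```python
from h import *
im,d=shot('side','side3'); P=cloud('side',d).reshape(420,560,3)
b=im.astype(int); m=(b[...,2]>80)&(b[...,2]>1.6*b[...,0])&(np.abs(P[...,1]+.3)<.1)&(abs(P[...,0]-.48)<.08)
if m.sum(): print(m.sum(), P[m].min(0),P[m].max(0),np.median(P[m],0), np.argwhere(m).mean(0))
cv2.imwrite('pics/c4.png',cv2.resize(im[120:290,300:480,::-1],None,fx=3.3,fy=3.3))
```

```text
19 [ 0.46252062 -0.34002688  0.08229524] [ 0.47884967 -0.32388241  0.10006345] [ 0.467609   -0.33164807  0.09626566] [179.57894737 376.94736842]
```

View pics/c4.png

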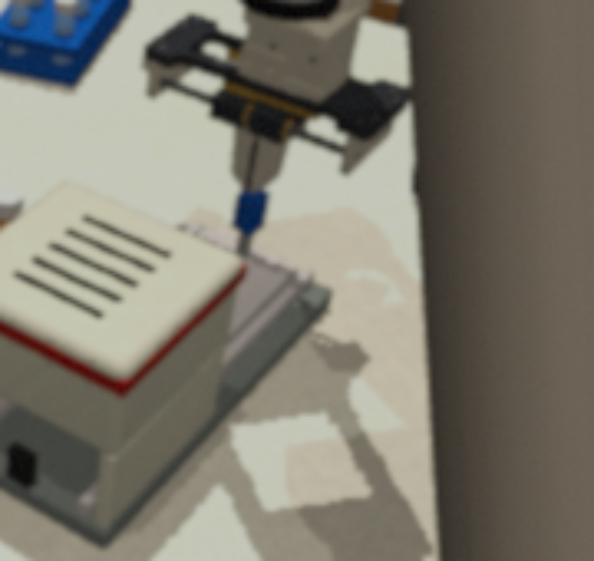

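The closed fingers seem to sit above or behind the grip (crop (255,165)) rather than around it, which disagrees with the reported pose. Measuring the fingers by depth.

Run:
```python
from h import *
z=np.load('pics/side3.npz'); im,d=z['im'],z['d']; P=cloud('side',d)
for v in range(158,198,3): print(v,[(u,*np.round(P[v,u],3),*im[v,u]) for u in(374,377,381)])
im,d=shot('top','top3'); P=cloud('top',d)
m=(P[...,2]>.05)&(abs(P[...,1]+.33)<.08)&(abs(P[...,0]-.48)<.08)
print(m.sum()); print(np.c_[P[m][::40],im[m][::40]].round(3))
```

```text
158 [(374, np.float64(0.475), np.float64(-0.297), np.float64(0.179), np.uint8(56), np.uint8(52), np.uint8(44)), (377, np.float64(0.467), np.float64(-0.297), np.float64(0.181), np.uint8(20), np.uint8(21), np.uint8(19)), (381, np.float64(0.456), np.float64(-0.295), np.float64(0.186), np.uint8(20), np.uint8(19), np.uint8(19))]
161 [(374, np.float64(0.484), np.float64(-0.325), np.float64(0.151), np.uint8(93), np.uint8(87), np.uint8(74)), (377, np.float64(0.466), np.float64(-0.299), np.float64(0.172), np.uint8(65), np.uint8(61), np.uint8(52)), (381, np.float64(0.456), np.float64(-0.297), np.float64(0.177), np.uint8(30), np.uint8(30), np.uint8(28))]
164 [(374, np.float64(0.482), np.float64(-0.325), np.float64(0.143), np.uint8(94), np.uint8(88), np.uint8(76)), (377, np.float64(0.473), np.float64(-0.322), np.float64(0.148), np.uint8(53), np.uint8(49), np.uint8(43)), (381, np.float64(0.463), np.float64(-0.321), np.float64(0.153), np.uint8(94), np.uint8(88), np.uint8(76))]
167 [(374, np.float64(0.481), np.float64(-0.325), np.float64(0.134), np.uint8(91), np.uint8(86), np.uint8(74)), (377, np.f
[... 3106 characters left out ...]
002), np.uint8(186), np.uint8(179), np.uint8(161))]
197 [(374, np.float64(0.469), np.float64(-0.331), np.float64(0.037), np.uint8(95), np.uint8(91), np.uint8(86)), (377, np.float64(0.463), np.float64(-0.339), np.float64(0.035), np.uint8(135), np.uint8(128), np.uint8(122)), (381, np.float64(0.454), np.float64(-0.344), np.float64(0.036), np.uint8(186), np.uint8(178), np.uint8(168))]
8716
[[  0.548  -0.323   0.423 129.    127.    124.   ]
 [  0.56   -0.306   0.211  32.     30.     34.   ]
 [  0.558  -0.336   0.21   47.     45.     43.   ]
 ...
 [  0.41   -0.255   0.528  90.     85.     75.   ]
 [  0.407  -0.257   0.532  87.     77.     67.   ]
 [  0.403  -0.252   0.535  89.     83.     73.   ]]
```

Run:
```python
from h import *
z=np.load('pics/side2.npz'); im,d=z['im'],z['d']; P=cloud('side',d)
for nm,k in(('side2',.184),('side3',.0895)):
    z=np.load(f'pics/{nm}.npz'); im,d=z['im'].astype(int),z['d']; P=cloud('side',d)
    m=(P[...,1]<-.29)&(P[...,1]>-.35)&(abs(P[...,0]-.475)<.075)&(P[...,2]>.06)&(P[...,2]<.3)&(im[...,2]<im[...,0]*1.1)
    for lo in np.arange(.06,.30,.01):
        q=P[m&(P[...,2]>=lo)&(P[...,2]<lo+.01)]
        if len(q): print(nm,round(lo,2),len(q),'x',q[:,0].min().round(3),q[:,0].max().round(3),'y',np.median(q[:,1]).round(3))
```

```text
side2 0.06 10 x 0.462 0.483 y -0.324
side2 0.07 5 x 0.461 0.485 y -0.328
side2 0.08 4 x 0.463 0.485 y -0.324
side2 0.09 5 x 0.482 0.483 y -0.325
side2 0.19 8 x 0.446 0.516 y -0.327
side2 0.2 43 x 0.437 0.522 y -0.323
side2 0.21 69 x 0.431 0.527 y -0.323
side2 0.22 69 x 0.43 0.526 y -0.322
side2 0.23 80 x 0.429 0.528 y -0.323
side2 0.24 80 x 0.429 0.53 y -0.323
side2 0.25 36 x 0.423 0.528 y -0.323
side2 0.26 50 x 0.417 0.541 y -0.301
side2 0.27 194 x 0.401 0.549 y -0.3
side2 0.28 187 x 0.401 0.55 y -0.303
side2 0.29 146 x 0.4 0.548 y -0.308
side3 0.06 10 x 0.462 0.481 y -0.324
side3 0.07 5 x 0.462 0.484 y -0.325
side3 0.08 4 x 0.462 0.484 y -0.323
side3 0.09 5 x 0.463 0.485 y -0.329
side3 0.1 12 x 0.466 0.486 y -0.325
side3 0.11 39 x 0.457 0.493 y -0.324
side3 0.12 47 x 0.457 0.493 y -0.324
side3 0.13 51 x 0.456 0.493 y -0.324
side3 0.14 60 x 0.455 0.494 y -0.324
side3 0.15 25 x 0.457 0.496 y -0.324
side3 0.16 5 x 0.443 0.451 y -0.321
side3 0.17 77 x 0.408 0.545 y -0.299
side3 0.18 177 x 0.402 0.548 y -0.301
side3 0.19 129 x 0.427 0.506 y -0.31
side3 0.2 223 x 0.401 0.548 y -0.31
side3 0.21 237 x 0.4 0.55 y -0.312
side3 0.22 124 x 0.423 0.494 y -0.31
side3 0.23 133 x 0.423 0.492 y -0.311
side3 0.24 128 x 0.424 0.495 y -0.312
side3 0.25 50 x 0.423 0.488 y -0.314
side3 0.26 214 x 0.424 0.493 y -0.301
side3 0.27 157 x 0.433 0.513 y -0.307
side3 0.28 102 x 0.443 0.501 y -0.307
side3 0.29 74 x 0.436 0.51 y -0.301
```

Depth at two heights gives the fingertips a consistent 15 mm above the reported TCP, not 25 mm below it. So the reported height is 40 mm too low relative to the true tool. The closing missed the grip for that reason and touched nothing. From here I use true z = reported + 40 mm and descend another 40 mm.

```bash
sed -i "s/t=R.T@(np.array(p)-s\['tool_pos'\])/t=R.T@(np.array(p)-s['tool_pos']+R[:,0]*.04)/" h.py
python3 -m crank '[{"fingers":0.2,"tx":0,"roll":0,"tz":0,"ty":0},{"fingers":0.2,"tx":0,"roll":0,"tz":0,"ty":0},{"fingers":0.2,"tx":0,"roll":0,"tz":0,"ty":0},{"fingers":0.2,"tx":0,"roll":0,"tz":0,"ty":0},{"fingers":0.2,"tx":0,"roll":0,"tz":0,"ty":0},{"fingers":0.2,"tx":0.3,"roll":0,"tz":0,"ty":0},{"fingers":0.2,"tx":0.6,"roll":0,"tz":0,"ty":0},{"fingers":0.2,"tx":1,"roll":0,"tz":0,"ty":0}]' 20
python3 -m crank '[{"fingers":-1,"tx":0,"roll":0,"tz":0,"ty":0},{"fingers":-1,"tx":0,"roll":0,"tz":0,"ty":0},{"fingers":-1,"tx":0,"roll":0,"tz":0,"ty":0},{"fingers":-1,"tx":0,"roll":0,"tz":0,"ty":0},{"fingers":-1,"tx":0,"roll":0,"tz":0,"ty":0},{"fingers":-1,"tx":0,"roll":0,"tz":0,"ty":0},{"fingers":-1,"tx":0,"roll":0,"tz":0,"ty":0},{"fingers":-1,"tx":0,"roll":0,"tz":0,"ty":0}]'
python3 - <<'E'
from h import *
st();go(mod(0,-.055,.09),MY)
E
```

```text
time: 6.3
tool_pos: [0.4735, -0.3346, 0.0483]
tool_rot: [-2.521, 1.57, 2.12]
contact_force: [0.5, -0.2, -0.6]
opening: 0.055
time: 7.3
tool_pos: [0.4718, -0.3347, 0.0499]
tool_rot: [-1.684, 1.568, 2.958]
contact_force: [-7.7, -0.4, 4.3]
opening: 0.0216
t 7.3 pos [ 0.4718 -0.3347  0.0499] F [-7.7 -0.4  4.3] open 0.0216 jaw -4.06 q [-0.75  0.61  1.57 -0.    0.96 -0.68]
target [ 0.4798 -0.2459  0.09  ] txyz [-2.000e-03  3.800e-02 -2.228e+00] roll -0.016
```

Grasped: opening 21.6 mm, matching the 22 mm grip. Push home.

```bash
python3 -m crank '[{"fingers":-1,"tx":0,"roll":0,"tz":-0.3,"ty":-0.05},{"fingers":-1,"tx":0,"roll":0,"tz":-0.7,"ty":-0.05},{"fingers":-1,"tx":0,"roll":0,"tz":-1.1,"ty":-0.05},{"fingers":-1,"tx":0,"roll":0,"tz":-1.5,"ty":-0.05},{"fingers":-1,"tx":0,"roll":0,"tz":-1.8,"ty":-0.05},{"fingers":-1,"tx":0,"roll":0,"tz":-2.1,"ty":-0.05},{"fingers":-1,"tx":0,"roll":0,"tz":-2.25,"ty":-0.05},{"fingers":-1,"tx":0,"roll":0,"tz":-2.3,"ty":-0.05}]'
python3 - <<'E'
from h import *
st();go(mod(0,-.055,.09),MY)
E
```

```text
time: 8.3
tool_pos: [0.478, -0.2459, 0.0499]
tool_rot: [0.125, 1.564, -1.515]
contact_force: [-8.4, -23.0, -0.3]
opening: 0.0217
t 8.3 pos [ 0.478  -0.2459  0.0499] F [ -8.4 -23.   -0.3] open 0.0217 jaw -4.0 q [-0.61  0.55  1.7  -0.01  0.89 -0.54]
target [ 0.4798 -0.2459  0.09  ] txyz [-0.001  0.045  0.002] roll -0.01
```

Stop reached: 23 N reaction at the predicted home position. Release and rise.

```bash
python3 -m crank '[{"fingers":0.2,"tx":0,"roll":0,"tz":0,"ty":0},{"fingers":0.2,"tx":0,"roll":0,"tz":0,"ty":0},{"fingers":0.2,"tx":0,"roll":0,"tz":0,"ty":0},{"fingers":0.2,"tx":0,"roll":0,"tz":0,"ty":0},{"fingers":0.2,"tx":-1,"roll":0,"tz":0,"ty":0},{"fingers":0.2,"tx":-2.2,"roll":0,"tz":0,"ty":0},{"fingers":0.2,"tx":-3.5,"roll":0,"tz":0,"ty":0},{"fingers":0.2,"tx":-4.7,"roll":0,"tz":0,"ty":0}]'
python3 - <<'E'
from h import *
st();go(uni(-.027,.001,.25),UY+90)
# grip location from side cam
im,d=shot('side','side4'); P=cloud('side',d); b=im.astype(int)
m=(b[...,2]>60)&(b[...,2]>1.6*b[...,0])&(np.abs(P[...,1]+.28)<.1)&(abs(P[...,0]-.48)<.06)&(P[...,2]>.06)&(P[...,2]<.11)
print(m.sum(), np.median(P[m],0) if m.any() else '')
im,d=shot('top','top4'); P=cloud('top',d); b=im.astype(int)
m=(b[...,2]>60)&(b[...,2]>1.6*b[...,0])&(np.abs(P[...,1]+.28)<.1)&(abs(P[...,0]-.48)<.06)&(P[...,2]>.09)&(P[...,2]<.11)
print(m.sum(), np.median(P[m],0) if m.any() else '')
E
```

```text
time: 9.3
tool_pos: [0.4781, -0.2425, 0.2394]
tool_rot: [1.636, 1.57, -0.006]
contact_force: [0.2, 0.3, -0.1]
opening: 0.0552
t 9.3 pos [ 0.4781 -0.2425  0.2394] F [ 0.2  0.3 -0.1] open 0.0552 jaw -4.08 q [-0.61  0.34  1.45  0.    1.35 -0.54]
target [0.4977 0.1941 0.25  ] txyz [  0.734  -0.287 -10.923] roll 7.489
0 
87 [ 0.47973904 -0.24597361  0.0965005 ]
```

Top camera puts the grip at (0.4797, −0.2460), the expected home position. Now the catch.

```bash
python3 -m crank '[{"fingers":0.0,"tx":0,"roll":0.9,"tz":-1.4,"ty":-0.04},{"fingers":0.0,"tx":0,"roll":1.8,"tz":-2.8,"ty":-0.08},{"fingers":0.0,"tx":0,"roll":2.8,"tz":-4.2,"ty":-0.12},{"fingers":0.0,"tx":0.2,"roll":3.8,"tz":-5.6,"ty":-0.16},{"fingers":0.0,"tx":0.3,"roll":4.8,"tz":-7,"ty":-0.2},{"fingers":0.0,"tx":0.4,"roll":5.8,"tz":-8.4,"ty":-0.24},{"fingers":0.0,"tx":0.6,"roll":6.8,"tz":-9.8,"ty":-0.28},{"fingers":0.0,"tx":0.73,"roll":7.5,"tz":-10.9,"ty":-0.29}]'
python3 -m crank '[{"fingers":0,"tx":0,"roll":0,"tz":0,"ty":0},{"fingers":0,"tx":0,"roll":0,"tz":0,"ty":0},{"fingers":0,"tx":0,"roll":0,"tz":0,"ty":0},{"fingers":0,"tx":0,"roll":0,"tz":0,"ty":0},{"fingers":0,"tx":0,"roll":0,"tz":0,"ty":0},{"fingers":0,"tx":0,"roll":0,"tz":0,"ty":0},{"fingers":0,"tx":0,"roll":0,"tz":0,"ty":0},{"fingers":0,"tx":0,"roll":0,"tz":0,"ty":0}]'
python3 - <<'E'
from h import *
st();go(uni(-.027,.001,.14),UY+90)
im,d=shot('side','side5'); P=cloud('side',d)
m=(abs(P[...,0]-.5)<.03)&(abs(P[...,1]-.194)<.06)&(P[...,2]>.16)&(P[...,2]<.28)
q=P[m]; print('lowest',np.sort(q[:,2])[:10].round(3)); k=q[q[:,2]<q[:,2].min()+.03]; print(k.min(0),k.max(0))
cv2.imwrite('pics/c5.png',cv2.resize(im[150:420,100:380,::-1],None,fx=2.2,fy=2.2))
E
```

```text
time: 10.4
tool_pos: [0.497, 0.1948, 0.2073]
tool_rot: [-0.108, 1.57, -3.064]
contact_force: [0.6, -0.6, 0.5]
opening: 0.046
time: 11.4
tool_pos: [0.4976, 0.1929, 0.2083]
tool_rot: [-2.556, 1.571, 0.776]
contact_force: [-0.6, -0.5, 0.0]
opening: 0.0459
t 11.4 pos [0.4976 0.1929 0.2083] F [-0.6 -0.5  0. ] open 0.0459 jaw -79.08 q [0.23 0.36 1.51 0.   1.27 1.61]
target [0.4977 0.1941 0.14  ] txyz [ 2.709 -0.029 -0.007] roll -0.011
lowest [0.22  0.221 0.222 0.222 0.223 0.223 0.223 0.223 0.223 0.223]
[0.47994481 0.15411406 0.21968987] [0.50233213 0.23043421 0.2492805 ]
```

View pics/c5.png

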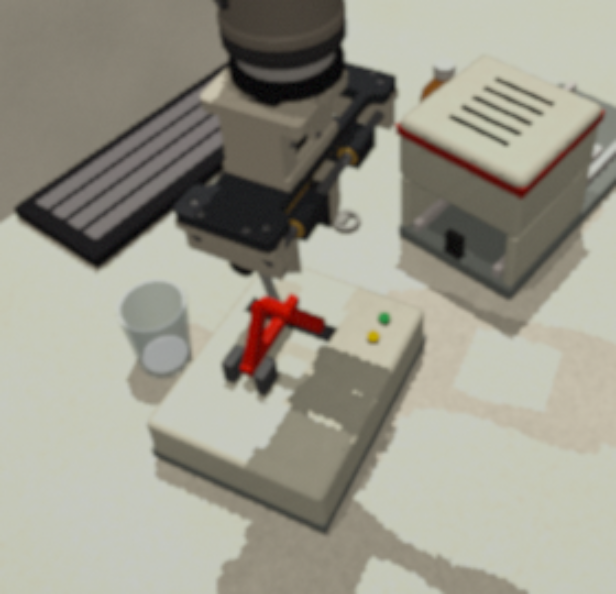

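Jaws hang over the red pin, tip height 0.222 (same +14 mm offset), and the sample cell is visible under the head. Descend and grip the pin.

```bash
python3 -m crank '[{"fingers":0,"tx":0.7,"roll":0,"tz":0,"ty":-0.03},{"fingers":0,"tx":1.4,"roll":0,"tz":0,"ty":-0.03},{"fingers":0,"tx":2.1,"roll":0,"tz":0,"ty":-0.03},{"fingers":0,"tx":2.7,"roll":0,"tz":0,"ty":-0.03},{"fingers":0,"tx":2.7,"roll":0,"tz":0,"ty":-0.03},{"fingers":-1,"tx":2.7,"roll":0,"tz":0,"ty":-0.03},{"fingers":-1,"tx":2.7,"roll":0,"tz":0,"ty":-0.03},{"fingers":-1,"tx":2.7,"roll":0,"tz":0,"ty":-0.03}]' 12
python3 -m crank '[{"fingers":-1,"tx":0,"roll":0,"tz":0,"ty":0},{"fingers":-1,"tx":0,"roll":0,"tz":0,"ty":0},{"fingers":-1,"tx":0,"roll":0,"tz":0,"ty":0},{"fingers":-1,"tx":0,"roll":0,"tz":0,"ty":0},{"fingers":-1,"tx":0,"roll":0,"tz":0,"ty":0},{"fingers":-1,"tx":0,"roll":0,"tz":0,"ty":0},{"fingers":-1,"tx":0,"roll":0,"tz":0,"ty":0},{"fingers":-1,"tx":0,"roll":0,"tz":0,"ty":0}]'
```

```text
time: 12.45
tool_pos: [0.4978, 0.1942, 0.1012]
tool_rot: [-3.068, 1.569, 0.264]
contact_force: [-0.6, -0.5, 0.3]
opening: 0.0206
time: 13.45
tool_pos: [0.4976, 0.194, 0.1005]
tool_rot: [2.887, 1.57, -0.064]
contact_force: [0.1, -1.9, 5.5]
opening: 0.0135
```

Gripped at 13.5 mm, against a 14 mm pin. Follow the arc.

```bash
python3 -m crank '[{"fingers":-1,"tx":-0.13,"roll":0,"tz":0,"ty":-0.3},{"fingers":-1,"tx":-0.195,"roll":0,"tz":0,"ty":-0.62},{"fingers":-1,"tx":-0.19,"roll":0,"tz":0,"ty":-0.945},{"fingers":-1,"tx":-0.11,"roll":0,"tz":0,"ty":-1.26},{"fingers":-1,"tx":0.035,"roll":0,"tz":0,"ty":-1.555},{"fingers":-1,"tx":0.24,"roll":0,"tz":0,"ty":-1.81},{"fingers":-1,"tx":0.495,"roll":0,"tz":0,"ty":-2.015},{"fingers":-1,"tx":0.8,"roll":0,"tz":0,"ty":-2.16}]'
python3 -m crank '[{"fingers":-1,"tx":0.05,"roll":0,"tz":0,"ty":-0.02},{"fingers":-1,"tx":0.1,"roll":0,"tz":0,"ty":-0.03},{"fingers":-1,"tx":0.13,"roll":0,"tz":0,"ty":-0.03},{"fingers":-1,"tx":0.13,"roll":0,"tz":0,"ty":-0.03},{"fingers":-1,"tx":0.13,"roll":0,"tz":0,"ty":-0.03},{"fingers":-1,"tx":0.13,"roll":0,"tz":0,"ty":-0.03},{"fingers":-1,"tx":0.13,"roll":0,"tz":0,"ty":-0.03},{"fingers":-1,"tx":0.13,"roll":0,"tz":0,"ty":-0.03}]'
```

```text
time: 14.45
tool_pos: [0.4811, 0.279, 0.0676]
tool_rot: [1.769, 1.57, -1.182]
contact_force: [3.9, -21.9, 18.0]
opening: 0.0137
time: 15.45
tool_pos: [0.4816, 0.2788, 0.0639]
tool_rot: [2.107, 1.569, -0.844]
contact_force: [0.4, -10.3, 12.9]
opening: 0.0133
```

Reaction against the stop. Release, lift and look.

```bash
python3 -m crank '[{"fingers":-0.3,"tx":0,"roll":0,"tz":0,"ty":0},{"fingers":-0.3,"tx":0,"roll":0,"tz":0,"ty":0},{"fingers":-0.3,"tx":0,"roll":0,"tz":0,"ty":0},{"fingers":-0.3,"tx":0,"roll":0,"tz":0,"ty":0},{"fingers":-0.3,"tx":-1,"roll":0,"tz":0,"ty":0},{"fingers":-0.3,"tx":-2.2,"roll":0,"tz":0,"ty":0},{"fingers":0.2,"tx":-3.4,"roll":0,"tz":0,"ty":0},{"fingers":0.2,"tx":-4.2,"roll":0,"tz":0,"ty":0}]'
python3 - <<'E'
from h import *
st();go(uni(.055,-.04,.23),UY)
for n in('side','top'):
    im,d=shot(n,n+'6'); P=cloud(n,d); b=im.astype(int)
    q=(P-np.r_[UO,0]); q[...,:2]=q[...,:2]@rz(UY)
    m=(b[...,0]>2*b[...,1])&(b[...,0]>70)&(abs(q[...,0])<.09)&(abs(q[...,1])<.11)&(q[...,2]>.065)
    print(n,m.sum()); 
    if m.any(): print(q[m].min(0).round(3),q[m].max(0).round(3))
    k=(b.max(-1)<60)&(abs(q[...,0]-.055)<.04)&(abs(q[...,1]+.04)<.035)&(q[...,2]>.12)&(q[...,2]<.17)
    if k.any(): print('bar',k.sum(),np.percentile(q[k],[5,50,95],axis=0).round(3))
    if n=='side': cv2.imwrite('pics/c6.png',cv2.resize(im[180:400,120:340,::-1],None,fx=2.5,fy=2.5))
E
```

```text
time: 16.45
tool_pos: [0.4812, 0.2805, 0.2336]
tool_rot: [-2.834, 1.568, 0.499]
contact_force: [0.9, -0.0, -0.8]
opening: 0.0477
t 16.45 pos [0.4812 0.2805 0.2336] F [ 0.9 -0.  -0.8] open 0.0477 jaw -79.07 q [0.39 0.38 1.4  0.   1.35 1.77]
target [0.586  0.1696 0.23  ] txyz [ 1.092  3.22  -2.048] roll 8.99
side 480
[-0.037  0.027  0.074] [0.037 0.094 0.159]
bar 3 [[ 0.056 -0.024  0.153]
 [ 0.057 -0.023  0.154]
 [ 0.057 -0.021  0.154]]
top 61
[0.018 0.027 0.082] [0.026 0.067 0.16 ]
bar 267 [[ 0.042 -0.063  0.143]
 [ 0.052 -0.042  0.152]
 [ 0.063 -0.022  0.156]]
```

View pics/c6.png

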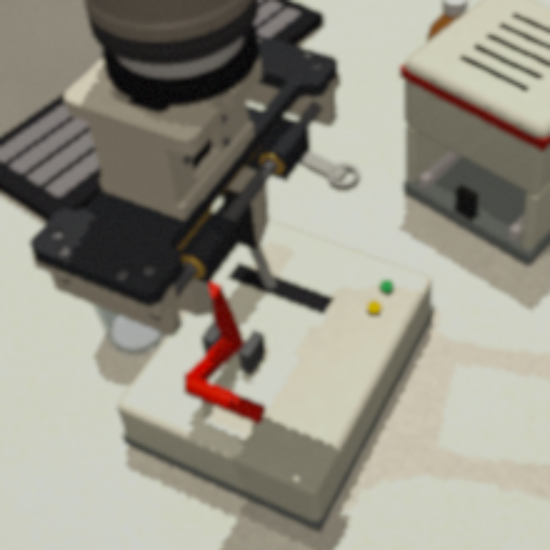

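Catch is right over: tongue standing (crop (222,310)), pin at y≈+87 (edge 94 mm). Bar is at (0.053, −0.042) in the unit frame, as expected. Move over the lever.

```bash
python3 -m crank '[{"fingers":0.2,"tx":0,"roll":1,"tz":-0.3,"ty":0.4},{"fingers":0.2,"tx":0,"roll":2,"tz":-0.6,"ty":0.8},{"fingers":0.2,"tx":0.1,"roll":3,"tz":-0.9,"ty":1.2},{"fingers":0.2,"tx":0.2,"roll":4,"tz":-1.2,"ty":1.7},{"fingers":0.2,"tx":0.3,"roll":5,"tz":-1.5,"ty":2.2},{"fingers":0.2,"tx":0.4,"roll":6,"tz":-1.8,"ty":2.7},{"fingers":0.2,"tx":0.5,"roll":7,"tz":-2.05,"ty":3.2},{"fingers":0.2,"tx":0.6,"roll":8,"tz":-2.05,"ty":3.22}]'
python3 -m crank '[{"fingers":0.2,"tx":0,"roll":1,"tz":0,"ty":0},{"fingers":0.2,"tx":0,"roll":1,"tz":0,"ty":0},{"fingers":0.2,"tx":0,"roll":1,"tz":0,"ty":0},{"fingers":0.2,"tx":0,"roll":1,"tz":0,"ty":0},{"fingers":0.2,"tx":0,"roll":1,"tz":0,"ty":0},{"fingers":0.2,"tx":0,"roll":1,"tz":0,"ty":0},{"fingers":0.2,"tx":0,"roll":1,"tz":0,"ty":0},{"fingers":0.2,"tx":0,"roll":1,"tz":0,"ty":0}]'
python3 -c "
from h import *
print(st().round(2));go(uni(.054,-.041,.158),UY)"
```

```text
time: 17.55
tool_pos: [0.5861, 0.1678, 0.2053]
tool_rot: [1.432, 1.569, -2.923]
contact_force: [-0.2, 0.8, 0.2]
opening: 0.0551
time: 18.55
tool_pos: [0.5858, 0.1687, 0.2071]
tool_rot: [-0.183, 1.57, 1.579]
contact_force: [-0.4, 0.7, 0.3]
opening: 0.0551
t 18.55 pos [0.5858 0.1687 0.2071] F [-0.4  0.7  0.3] open 0.0551 jaw -169.04 q [0.15 0.5  1.29 0.   1.35 3.1 ]
[[-0.   -0.98 -0.19]
 [ 0.   -0.19  0.98]
 [-1.   -0.    0.  ]]
target [0.5852 0.1684 0.158 ] txyz [ 2.229  0.015 -0.006] roll -0.007
```

q6 is at 3.10 with a limit of 3.11, so I take the equivalent half-turn grasp instead.

```bash
python3 -m crank '[{"fingers":0.2,"tx":0,"roll":-1,"tz":0,"ty":0},{"fingers":0.2,"tx":0,"roll":-2,"tz":0,"ty":0},{"fingers":0.2,"tx":0,"roll":-3,"tz":0,"ty":0},{"fingers":0.2,"tx":0,"roll":-4,"tz":0,"ty":0},{"fingers":0.2,"tx":0,"roll":-5,"tz":0,"ty":0},{"fingers":0.2,"tx":0,"roll":-6,"tz":0,"ty":0},{"fingers":0.2,"tx":0,"roll":-7,"tz":0,"ty":0},{"fingers":0.2,"tx":0,"roll":-8,"tz":0,"ty":0}]'
python3 -m crank '[{"fingers":0.2,"tx":0,"roll":-1,"tz":0,"ty":0},{"fingers":0.2,"tx":0,"roll":-2,"tz":0,"ty":0},{"fingers":0.2,"tx":0,"roll":-3,"tz":0,"ty":0},{"fingers":0.2,"tx":0,"roll":-4,"tz":0,"ty":0},{"fingers":0.2,"tx":0,"roll":-5,"tz":0,"ty":0},{"fingers":0.2,"tx":0,"roll":-6,"tz":0,"ty":0},{"fingers":0.2,"tx":0,"roll":-7,"tz":0,"ty":0},{"fingers":0.2,"tx":0,"roll":-8,"tz":0,"ty":0}]'
python3 -m crank '[{"fingers":0.2,"tx":0,"roll":-1,"tz":0,"ty":0},{"fingers":0.2,"tx":0,"roll":-2,"tz":0,"ty":0},{"fingers":0.2,"tx":0,"roll":-2,"tz":0,"ty":0},{"fingers":0.2,"tx":0,"roll":-2,"tz":0,"ty":0},{"fingers":0.2,"tx":0,"roll":-2,"tz":0,"ty":0},{"fingers":0.2,"tx":0,"roll":-2,"tz":0,"ty":0},{"fingers":0.2,"tx":0,"roll":-2,"tz":0,"ty":0},{"fingers":0.2,"tx":0,"roll":-2,"tz":0,"ty":0}]'
python3 -c "
from h import *
print(st().round(2));go(uni(.054,-.041,.158),UY)"
```

```text
time: 19.55
tool_pos: [0.5858, 0.1687, 0.2071]
tool_rot: [-1.559, 1.57, 1.605]
contact_force: [-0.1, -0.4, 0.3]
opening: 0.0555
time: 20.55
tool_pos: [0.5858, 0.1687, 0.2071]
tool_rot: [-2.915, 1.57, 1.646]
contact_force: [0.3, -0.4, 0.7]
opening: 0.0551
time: 21.55
tool_pos: [0.5858, 0.1687, 0.2071]
tool_rot: [3.116, 1.57, 1.736]
contact_force: [-0.0, 0.0, -0.3]
opening: 0.0555
t 21.55 pos [0.5858 0.1687 0.2071] F [-0.   0.  -0.3] open 0.0555 jaw 10.95 q [ 0.15  0.5   1.29  0.    1.35 -0.04]
[[-0.    0.98  0.19]
 [ 0.    0.19 -0.98]
 [-1.    0.   -0.  ]]
target [0.5852 0.1684 0.158 ] txyz [ 2.227 -0.015  0.006] roll -0.008
```

```bash
python3 -m crank '[{"fingers":0.2,"tx":0.6,"roll":0,"tz":0,"ty":-0.02},{"fingers":0.2,"tx":1.2,"roll":0,"tz":0,"ty":-0.02},{"fingers":0.2,"tx":1.8,"roll":0,"tz":0,"ty":-0.02},{"fingers":0.2,"tx":2.22,"roll":0,"tz":0,"ty":-0.02},{"fingers":0.2,"tx":2.22,"roll":0,"tz":0,"ty":-0.02},{"fingers":-1,"tx":2.22,"roll":0,"tz":0,"ty":-0.02},{"fingers":-1,"tx":2.22,"roll":0,"tz":0,"ty":-0.02},{"fingers":-1,"tx":2.22,"roll":0,"tz":0,"ty":-0.02}]' 30
python3 -m crank '[{"fingers":-1,"tx":0,"roll":0,"tz":0,"ty":0},{"fingers":-1,"tx":0,"roll":0,"tz":0,"ty":0},{"fingers":-1,"tx":0,"roll":0,"tz":0,"ty":0},{"fingers":-1,"tx":0,"roll":0,"tz":0,"ty":0},{"fingers":-1,"tx":0,"roll":0,"tz":0,"ty":0},{"fingers":-1,"tx":0,"roll":0,"tz":0,"ty":0},{"fingers":-1,"tx":0,"roll":0,"tz":0,"ty":0},{"fingers":-1,"tx":0,"roll":0,"tz":0,"ty":0}]'
python3 -c "
from h import *
st();go(uni(-.018,-.041,.149),UY)"
```

```text
time: 22.55
tool_pos: [0.5854, 0.1687, 0.1191]
tool_rot: [1.978, 1.569, 0.598]
contact_force: [-0.4, 0.4, -0.1]
opening: 0.0299
time: 23.55
tool_pos: [0.5839, 0.1684, 0.1188]
tool_rot: [-1.828, 1.569, 3.076]
contact_force: [-4.7, -0.8, 4.7]
opening: 0.0253
t 23.55 pos [0.5839 0.1684 0.1188] F [-4.7 -0.8  4.7] open 0.0253 jaw 10.97 q [ 0.15  0.58  1.41  0.    1.15 -0.04]
target [0.5146 0.1546 0.149 ] txyz [ 0.249 -1.768  0.009] roll -0.006
```

Gripped at 25.3 mm, against a 26 mm bar. Pull along the arc.

```bash
python3 -m crank '[{"fingers":-1,"tx":-0.05,"roll":0,"tz":0,"ty":-0.23},{"fingers":-1,"tx":-0.07,"roll":0,"tz":0,"ty":-0.46},{"fingers":-1,"tx":-0.08,"roll":0,"tz":0,"ty":-0.7},{"fingers":-1,"tx":-0.06,"roll":0,"tz":0,"ty":-0.93},{"fingers":-1,"tx":-0.02,"roll":0,"tz":0,"ty":-1.16},{"fingers":-1,"tx":0.04,"roll":0,"tz":0,"ty":-1.38},{"fingers":-1,"tx":0.13,"roll":0,"tz":0,"ty":-1.62},{"fingers":-1,"tx":0.23,"roll":0,"tz":0,"ty":-1.82}]'
python3 -m crank '[{"fingers":-1,"tx":0.03,"roll":0,"tz":0,"ty":-0.05},{"fingers":-1,"tx":0.05,"roll":0,"tz":0,"ty":-0.1},{"fingers":-1,"tx":0.05,"roll":0,"tz":0,"ty":-0.1},{"fingers":-1,"tx":0.05,"roll":0,"tz":0,"ty":-0.1},{"fingers":-1,"tx":0.05,"roll":0,"tz":0,"ty":-0.1},{"fingers":-1,"tx":0.05,"roll":0,"tz":0,"ty":-0.1},{"fingers":-1,"tx":0.05,"roll":0,"tz":0,"ty":-0.1},{"fingers":-1,"tx":0.05,"roll":0,"tz":0,"ty":-0.1}]'
python3 - <<'E'
from h import *
st();go(uni(-.018,-.041,.149),UY)
for n in('side','top'):
    im,d=shot(n,n+'7'); P=cloud(n,d); b=im.astype(int)
    q=(P-np.r_[UO,0]); q[...,:2]=q[...,:2]@rz(UY)
    k=(b.max(-1)<60)&(abs(q[...,0])<.08)&(abs(q[...,1]+.04)<.035)&(q[...,2]>.10)&(q[...,2]<.16)
    if k.any(): print(n,'bar',k.sum(),np.percentile(q[k],[5,50,95],axis=0).round(3))
    m=(b[...,0]>2*b[...,1])&(b[...,0]>70)&(abs(q[...,0])<.09)&(abs(q[...,1])<.11)&(q[...,2]>.065)
    if m.any(): print('red',q[m].max(0).round(3))
    if n=='side': cv2.imwrite('pics/c7.png',cv2.resize(im[180:400,120:340,::-1],None,fx=2.7,fy=2.7))
E
```

```text
time: 24.55
tool_pos: [0.5205, 0.1562, 0.1134]
tool_rot: [1.611, 1.551, 0.231]
contact_force: [11.5, 4.2, 12.4]
opening: 0.0253
time: 25.55
tool_pos: [0.5169, 0.1555, 0.1117]
tool_rot: [1.613, 1.551, 0.233]
contact_force: [11.4, 4.5, 10.5]
opening: 0.0251
t 25.55 pos [0.5169 0.1555 0.1117] F [11.4  4.5 10.5] open 0.0251 jaw 10.94 q [ 0.15  0.46  1.65  0.    1.02 -0.04]
target [0.5146 0.1546 0.149 ] txyz [ 0.065 -0.044  0.011] roll -0.009
side bar 223 [[-0.027 -0.043  0.134]
 [-0.016 -0.029  0.145]
 [-0.002 -0.016  0.154]]
red [0.037 0.093 0.158]
top bar 18 [[-0.023 -0.064  0.128]
 [-0.016 -0.063  0.138]
 [-0.006 -0.062  0.145]]
```

View pics/c7.png

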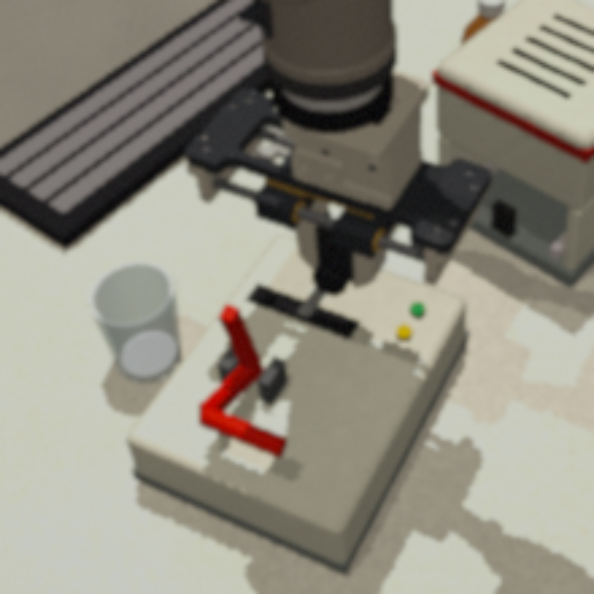

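The lever is far forward and still gripped. The last 4 mm moved it without the force rising, so it is probably just short of its stop. I push on until the force rises.

```bash
python3 -m crank '[{"fingers":-1,"tx":0.03,"roll":0,"tz":0,"ty":-0.05},{"fingers":-1,"tx":0.05,"roll":0,"tz":0,"ty":-0.1},{"fingers":-1,"tx":0.05,"roll":0,"tz":0,"ty":-0.1},{"fingers":-1,"tx":0.05,"roll":0,"tz":0,"ty":-0.1},{"fingers":-1,"tx":0.05,"roll":0,"tz":0,"ty":-0.1},{"fingers":-1,"tx":0.05,"roll":0,"tz":0,"ty":-0.1},{"fingers":-1,"tx":0.05,"roll":0,"tz":0,"ty":-0.1},{"fingers":-1,"tx":0.05,"roll":0,"tz":0,"ty":-0.1}]'
python3 -m crank '[{"fingers":-1,"tx":0.03,"roll":0,"tz":0,"ty":-0.05},{"fingers":-1,"tx":0.05,"roll":0,"tz":0,"ty":-0.1},{"fingers":-1,"tx":0.05,"roll":0,"tz":0,"ty":-0.1},{"fingers":-1,"tx":0.05,"roll":0,"tz":0,"ty":-0.1},{"fingers":-1,"tx":0.05,"roll":0,"tz":0,"ty":-0.1},{"fingers":-1,"tx":0.05,"roll":0,"tz":0,"ty":-0.1},{"fingers":-1,"tx":0.05,"roll":0,"tz":0,"ty":-0.1},{"fingers":-1,"tx":0.05,"roll":0,"tz":0,"ty":-0.1}]'
python3 -c "
from h import *
st();go(uni(-.018,-.041,.149),UY)"
```

```text
time: 26.65
tool_pos: [0.5131, 0.1548, 0.1095]
tool_rot: [1.612, 1.551, 0.232]
contact_force: [11.5, 4.5, 10.2]
opening: 0.0254
time: 27.65
tool_pos: [0.5128, 0.1547, 0.1091]
tool_rot: [1.602, 1.543, 0.222]
contact_force: [20.4, 6.3, 12.4]
opening: 0.025
t 27.65 pos [0.5128 0.1547 0.1091] F [20.4  6.3 12.4] open 0.025 jaw 10.92 q [ 0.15  0.45  1.67  0.    0.99 -0.04]
target [0.5146 0.1546 0.149 ] txyz [0.004 0.071 0.01 ] roll -0.01
```

Stop reached: 0.3 mm of movement for 9 N more. Final check on the rest, then hand in.

Run:
```python
from h import *
im,d=shot('top','top8'); P=cloud('top',d); b=im.astype(int)
m=(b[...,2]>60)&(b[...,2]>1.6*b[...,0])&(np.abs(P[...,1]+.28)<.1)&(abs(P[...,0]-.48)<.06)&(P[...,2]>.09)&(P[...,2]<.11)
print('grip',m.sum(), np.median(P[m],0).round(4) if m.any() else '')
a=np.load('pics/top1.npz')['im'].astype(int)
for n,(v0,v1,u0,u1) in dict(bottle=(188,220,320,352),beaker=(165,205,130,166),spanner=(142,212,245,270)).items(): print(n,abs(a-b)[v0:v1,u0:u1].mean().round(1))
st(); a=np.load('pics/side1.npz')['im'].astype(int); c=read_camera('side')[0].astype(int)
print('side beaker',abs(a-c)[278:322,155:190].mean().round(1),'spanner',abs(a-c)[225:258,210:266].mean().round(1)); st()
print(hand_in())
```

```text
grip 86 [ 0.4797 -0.2457  0.0965]
bottle 7.7
beaker 16.5
spanner 9.6
t 27.7 pos [0.5128 0.1547 0.1091] F [20.9  7.1 12.6] open 0.025 jaw 10.92 q [ 0.15  0.45  1.67  0.    0.99 -0.04]
side beaker 23.1 spanner 83.5
t 27.75 pos [0.5128 0.1547 0.1091] F [20.4  7.2 12.8] open 0.0254 jaw 10.92 q [ 0.15  0.45  1.67  0.    0.99 -0.04]
the job is handed in; nothing more can be done
None
```

I completed all three steps in order and handed in at 27.75 s of the 64 s, with the gripper still holding the lever at its stop.

- **Carriage:** I gripped the blue grip and slid it home. The stop pushed back with 23 N, and the last top-camera check put the grip at (0.4797, −0.2457), within 0.3 mm of the computed home position.
- **Safety catch:** I gripped the pin and turned it over to its stop before touching the lever. The camera then showed the tongue upright and the pin at about y = +87 mm, as given for fully over. It was still there after the main pull.
- **Shutter lever:** I pulled it to its stop and held it there with a 30 N grip. The last push moved it only 0.3 mm while the force rose by about 9 N. The final reading was a steady horizontal force of about 21 N, with the fingers 25 mm apart on the 26 mm bar.

**What disagreed:**
- **Tool height:** The depth images showed the fingertips about 40 mm higher than the reported position and `tip_reach` imply. Because of this my first attempt on the grip closed above it without touching anything. I corrected for the offset from then on.
- **Last joint:** My first approach to the lever left this joint within 0.01 rad of its limit, so I turned the gripper half round before gripping.
- **Bystanders:** I found no sign that the bottle, beaker or spanner moved, and no unexpected contact showed in the readings taken between moves. The picture comparison is only partial evidence. The top-view differences were small for the bottle and spanner and somewhat larger for the beaker. The side-view difference around the spanner was large (83.5), most likely because the arm blocks that view. I did not view a picture to confirm it.

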